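# Seat and clamp a circuit board in the rework fixture

### The arm

A 7-joint arm with a two-finger parallel gripper is mounted at the origin on the work surface. World frame = base frame: x ahead of the robot, y to its left, z up, the work surface at z = 0. Lengths are in m, angles in degrees, forces in N, time in s.
With the tool pointing down it reaches from about 0.425 to 0.875 m from the base axis. Payload 4.7 kg.
Tool frame: the origin (TCP) lies midway between the tips of the shut fingers; the grasp point (between the pads) lies 19 mm behind it; z points along the fingers, y is the line along which they close (so a half turn about z gives the same grasp; the last joint's range is limited). The gripper opens to 87 mm and grips with 3 to 60 N. Pads are 19 mm wide; open, the fingers measure 117 mm over their backs; the gripper's body (75 mm by 190 mm) begins 51 mm behind the grasp point.
Start: joints at [-69.379, 18.392, -4.016, 83.108, 1.295, 78.541, -3.26], TCP at [0.22, 0.612, 0.223] pointing down, gripper open.
Joint ranges: [-163.93, 163.93], [-17.29, 119.83], [-79.2, 71.16], [3.27, 140.29], [-89.18, 269.18], [5.43, 117.66], [-154.24, 154.24]. Speed limits (degrees/s): [147.25, 147.25, 180, 180, 180, 180, 180].

### API

Orientations are given as [roll, pitch, yaw] about the fixed x, y, z axes, in that order (R = Rz(yaw) Ry(pitch) Rx(roll)).
In Python, from cell import env, viewer, boxes_of, masks_of gives the robot as it stands. The module is installed in compiled form; this text tells all that it offers.
- The arm moves only by the tool apply_moves, never from a script. Its argument "moves" is a list of rows, each a list of 7 numbers: the shift along the tool's x, y, z scaled (see below), then the turn, a rotation vector about the tool's x, y, z scaled (see below), then the opening, from 0 (shut) to 1 (fully open). A call has 1 to 20 rows; each row is the pose to reach, as a shift and turn from the pose commanded when the call began, along the tool's axes at that moment; what a row does not reach only later rows make up. The controller multiplies each number of a shift by 0.2 m and each number of a turn by 1.5 rad. A row lasts 1/10 s, in which the tool goes at most 50 mm and 8.59 degrees, less where a joint would pass 70% of its speed; a pose out of reach is approached as far as the arm can. A call with a number of a shift or a turn outside -1 to 1 is refused whole. A call with a gripper value outside its range is refused whole. The fingers move at their own pace and stop on an object; "grip_force" is the grip in N (left out, the last holds). Time passes only in rows, so rows that repeat a pose let the fingers close. It gives the time, the measured TCP pose, the force, the opening and the grip force at its end, in the units of the state.
- env.get_obs(): the state, without advancing time (a new reading comes with each control period).
- viewer.read_camera(name): name is "scene" or "top" or "wrist"; returns the picture (384x512x3 uint8, red, green, blue); there is no depth.
- viewer.get_calibration(name): a dict with "fov_y" (degrees; the focal length in pixels is half the picture's height over the tangent of half this angle, whatever the lens; pixels are square), "cx", "cy" (the principal point, pixels), "position" and "orientation" of the camera in the world. Camera axes: x right, y up, looking along -z (the intrinsics and any distortion apply to the point x, -y, -z); pixel columns grow to the right and rows downward; lengths in m; the calibration is good to about 2 mm. A picture is of the moment at which its call begins: read the wrist's pose just before it. get_calibration takes no time and is no camera call; for the wrist camera it gives the pose at the moment of the call.
- env.sign_off(): hands the job in; it is judged then, once.
Trained networks look in the newest picture that a camera, given by its name, has taken for a name from the list of things; names that differ only in an ending like _2 or _b are one class to them, and where a whole thing is asked for, a point or a joint stands for the part that bears it (a point fixed in the world has none). Each returns a list of dicts, best first, with "conf" (0 to 1); they miss things now and then, are a little off and sometimes report something else, mostly with a low value. They report only what shows in the picture. A call takes as long as a camera call.
- boxes_of(camera, target): "location" ([column, row] in pixels, amid what is visible of it).
- masks_of(camera, target): "pixels" (384x512 bool, what is visible of it) and "location" ([column, row] in pixels, amid what is visible of it).
The state is a dict: "time_s": time; "qpos": joint angles; "joint_velocities": joint speeds; "effort": joint torques, N m; "tool_pos": TCP position; "tool_rot": TCP orientation; "force": force on the tool from outside, world axes, zero at the start; "wrist_torque": the same for the moment, N m; "grip_width": finger opening in m; "grasp_force": force on a finger pad.
Only numpy, scipy, OpenCV 4.12 (cv2) and the standard library are available. Lean on these libraries where they do the work, as an engineer would, in place of code of your own. Each camera call takes 0.05 s, during which the arm holds its last target. There are 200 camera calls.

### The job

Seat the circuit board in the clamping fixture for soldering: push it along the plate until its back edge lies flush against the back rail and its left edge flush against the side stop, and slide the jaw up until it touches the board's right edge. Push with your fingertips; do not lift the board or touch the components mounted on it, and leave everything else on the bench where it is.

Things in the scene. Friction and masses are not known exactly. Their poses are not given: they have to be found in the camera images.
- fixture: Fixed clamping fixture: grey plate on rubber feet, 190 (x) x 320 (y) mm, on a 3 mm green mat, turned up to 20 degrees. Origin: centre of its underside, on the mat; plate top 16 mm above it. x points away from the robot to the back rail, y left to the side stop, z up. The back rail is an aluminium bar along y, 12 mm thick, 14 mm high above the plate, its inner face at x = +80 mm.
- corner (a point): Inner corner where the faces of back rail and side stop meet, at plate-top height: (80, 130, 16) mm in the fixture's frame, same axes. The side stop is an aluminium bar along x, from x = -30 to +80 mm of the fixture, 15 mm thick, 14 mm high, inner face at y = +130 mm.
- jaw (a joint): Sliding jaw: aluminium bar across the plate's right-hand end, with two slack knurled thumb screws on top. Value in m: 0 at the far right (clamping face at y = -100 mm of the fixture), growing as it moves left (+y) to the side stop, at most 0.16. Starts at 0 to 0.03; 0.12 where it meets a seated board. Slides along two T-slots with about 2.5 N plus light drag; stays where it is left.
- jaw_back (a point): Centre of the jaw's outer (right-hand, -y) face, where it is pushed, 8 mm above the plate; axes as the fixture's. The bar is 105 (x) x 20 (y) mm, 16 mm high, from x = -30 to +75 mm of the fixture; the thumb screws (16 mm in diameter, 37 mm either side of the centre) reach 28 mm above the plate.
- jaw_face (a point): Centre of the jaw's clamping (left-hand, +y) face; 8 mm above the plate. Axes as the fixture's.
- board: Loose blue circuit board, 90 (x) x 110 (y) x 2 mm, on four 8 mm brass standoffs, so its rim is 8 to 10 mm above the plate; about 0.2 kg, slides with dry friction. Origin: centre, at the feet of the standoffs. x points to its back edge (for the back rail), y to its left edge (for the side stop), z up. Starts on the plate between side stop and jaw, up to 65 mm short of the rail, turned up to 0.2 rad.
- board_parts: The components soldered to the board (finned heat sink, capacitors, transformer, terminal block, socket, chips), up to 25 mm above the board's face. Origin as the board's. They keep 12 mm or more from the board's front, left and right edges and 4 mm from its back edge. Not to be touched.
- board_corner_left (a point): Left end of the board's back edge, at mid-thickness: (45, 55, 9) mm in the board's frame. Goes into the fixture's corner.
- board_corner_right (a point): Right end of the board's back edge: (45, -55, 9) mm in the board's frame. Goes against the back rail.
- flux_tin: Bystander: small bare metal tin, 38 mm in diameter, 19 mm high, standing on the fixture's plate near its front right corner. Origin under its centre.
- screwdriver: Bystander: screwdriver 182 mm long, 19 mm thick, lying along its x axis on the mat left of the fixture. Origin below the front end of the handle.
- display_module: Bystander: small display module 60 x 45 x 10 mm lying on the mat right of the fixture. Origin under its centre.
- solder_spool: Bystander: spool of solder, 62 mm in diameter, 39 mm high, standing flat on the mat behind the back rail. Origin under its centre.
- multimeter: Bystander: handheld multimeter 150 x 78 x 41 mm lying on the mat at the far right. Origin under its centre.
- parts_tray: Bystander: open grey parts tray 100 x 140 x 25 mm on the bench left of the mat. Origin under its centre.
- round_tin: Bystander: round tin 70 mm in diameter, 25 mm high, on the mat behind the fixture to the right. Origin under its centre.

How it is judged (in metres and radians):
At the end, for the whole second after the job is handed in: The board lies flat on the plate at rest, both ends of its back edge within 2.5 mm of the back rail and its left edge within 2.5 mm of the side stop (turned less than 0.03 rad), and the jaw's clamping face is no more than 112.5 mm from the side stop, that is, up against the 110 mm board (x of board_corner_left in the frame of corner between -0.0025 and 0.003 m and x of board_corner_right in the frame of corner above -0.0025 m and y of board_corner_left in the frame of corner between -0.0025 and 0.003 m and angle between the x axis of board and the x axis of fixture, either way round below 0.03 rad and y of jaw_face in the frame of corner above -0.1125 m and z of board in the frame of corner below 0.002 m and angle between board's own z axis and vertical below 0.03 rad and linear speed of board below 0.01 m/s); the robot touches nothing.
It fails at once if the board is lifted more than 5 mm off the plate or tipped (z of board in the frame of corner above 0.005 m or angle between board's own z axis and vertical above 0.15 rad).
It fails at once if the components on the board are touched with more than 1 N (contact force between any of the fingers, the arm and board_parts above 1 N).
It fails at once if something else on the bench is shifted by more than 15 mm (distance of any of flux_tin, screwdriver, display_module, solder_spool, multimeter, parts_tray, round_tin from where it was at the start of the episode above 0.015 m).
It also fails if it takes over 70 s, if anything falls off the work surface, if the arm or the gripper's body presses on something with over 40 N, if the wrist force passes 120 N, or if a joint passes its speed limit or range.

## Working session

There is one attempt and no reset: what is moved stays moved. The work goes in short steps, Python scripts to look and compute and a tool call to move; the robot and the scene stay as the last step left them, time stands still between calls to the robot, and variables do not carry over. Pictures are saved under pics/ and viewed, at most 10 in all, crops included, and the job is handed in when it is done.

Besides the shell and the picture viewer there is one more tool, called after ">>>" as a command line: name --pt "numbers of a row" for each row, then --argument value for the rest. apply_moves: Moves the arm, as the interface text tells. Shifts and turns lie within -1 to 1; 1 stands for 0.2 m of shift or 1.5 rad of turn. Its arguments: {"type":"object","properties":{"moves":{"type":"array","items":{"type":"array","items":{"type":"number","minimum":-1,"maximum":1}}},"grip_force":{"type":"number"}},"required":["moves"]}

```bash
mkdir -p pics; python3 - <<'E'
from cell import env, viewer, boxes_of, masks_of
import cv2,json
o=env.get_obs();print(o['time_s'],o['tool_pos'],o['tool_rot'],o['force'])
for c in ['scene','top','wrist']:
    print(c,viewer.get_calibration(c))
    im=viewer.read_camera(c);cv2.imwrite(f'pics/{c}0.png',im[...,::-1])
    if c!='wrist':
        for t in ['fixture','jaw','board','board_corner_left','board_corner_right','corner','jaw_back','jaw_face','flux_tin']:
            print(t,[(d['location'],round(d['conf'],2)) for d in boxes_of(c,t)[:2]])
a=cv2.imread('pics/top0.png');cv2.imwrite('pics/top0b.png',cv2.resize(a,(800,600),interpolation=cv2.INTER_CUBIC))
E
```

```text
0.0 [0.22017528 0.61101621 0.22147001] [-1.79894111e+02  5.76227634e-03  1.60190802e+02] [0.38453436 0.12618581 0.58426195]
scene {'fov_y': 47.474423015774164, 'cx': 256.74662390195823, 'cy': 191.13456389608132, 'position': array([1.00390002, 0.73888411, 1.00853209]), 'orientation': array([ 39.95764507,   0.55358498, 146.3238743 ])}
fixture [([244.0, 190.6], 0.78), ([255.1, 184.9], 0.3)]
jaw [([219.3, 170.5], 0.66)]
board [([255.2, 180.8], 0.75)]
board_corner_left [([253.2, 184.0], 0.8)]
board_corner_right [([252.9, 181.3], 0.6)]
corner [([241.6, 192.0], 0.87), ([216.3, 169.0], 0.56)]
jaw_back [([216.2, 168.5], 0.84)]
jaw_face [([215.4, 170.2], 0.63)]
flux_tin [([253.8, 186.3], 0.66), ([216.0, 166.3], 0.64)]
top {'fov_y': 49.61395990409393, 'cx': 252.63542921766177, 'cy': 192.9668492502781, 'position': array([0.43097621, 0.08026397, 1.19281674]), 'orientation': array([  8.68773438,  -0.40445676, -91.33284729])}
fixture []
jaw [([312.5, 195.0], 0.8)]
board [([272.9, 214.3], 0.89)]
board_corner_left [([272.8, 214.7], 0.78)]
board_corner_right [([269.9, 214.0], 0.7)]
corner [([282.7, 194.9], 0.68), ([233.6, 165.5], 0.51)]
jaw_back [([306.2, 193.2], 0.76), ([264.7, 212.8], 0.45)]
jaw_face [([311.7, 193.1], 0.65)]
flux_tin [([324.4, 221.6], 0.61)]
wrist {'fov_y': 58.65484577427843, 'cx': 255.08763160176485, 'cy': 195.92912506150404, 'position': array([0.14516378, 0.63895288, 0.38489628]), 'orientation': array([-1.67486997e+01,  1.02744920e-02,  7.02236238e+01])}
```

View pics/top0b.png

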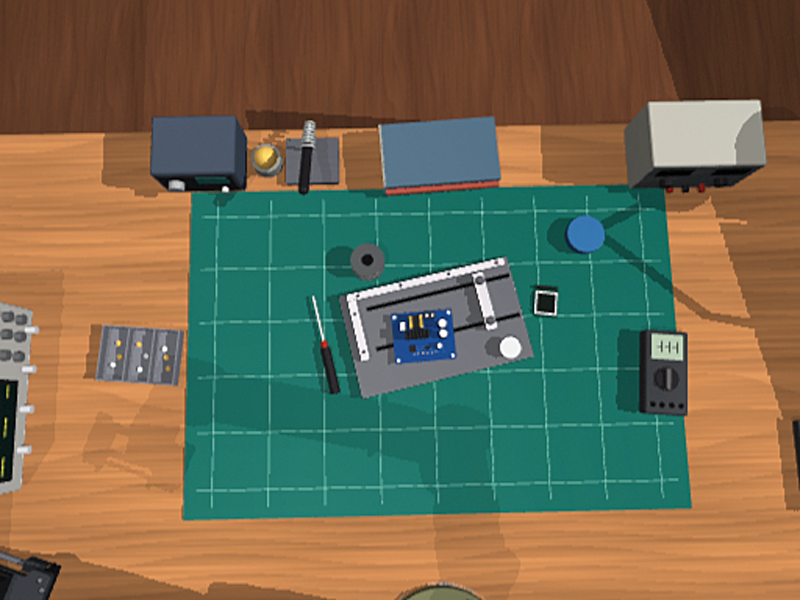

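View pics/scene0.png

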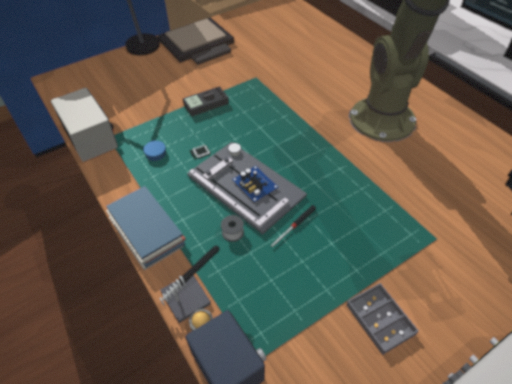

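The top view shows the fixture turned about 13°. In 800x600 pixels, the rail runs (346,296)-(505,258), the plate front (364,398)-(533,355), the board is centred near (423,336), the jaw is at (484,300) and the flux tin is at (510,347). The scene view agrees with this.

```bash
cat > h.py <<'E'
import numpy as np
from scipy.spatial.transform import Rotation as R
H,W=384,512
def cam(c): return dict(f=H/2/np.tan(np.radians(c['fov_y']/2)),cx=c['cx'],cy=c['cy'],p=np.array(c['position']),R=R.from_euler('xyz',c['orientation'],degrees=True).as_matrix())
def unproj(k,uv,z):
    uv=np.atleast_2d(uv); d=np.c_[(uv[:,0]-k['cx'])/k['f'],-(uv[:,1]-k['cy'])/k['f'],-np.ones(len(uv))]@k['R'].T
    return k['p']+d*((z-k['p'][2])/d[:,2])[:,None]
def proj(k,P):
    q=(np.atleast_2d(P)-k['p'])@k['R']
    return np.c_[k['cx']-k['f']*q[:,0]/q[:,2],k['cy']+k['f']*q[:,1]/q[:,2]]
def rot(t): c,s=np.cos(t),np.sin(t); return np.array([[c,-s],[s,c]])
def delta(pos,rpy,target,yaw):
    "scaled move from a commanded pose to target with tool down, yaw deg"
    A=R.from_euler('xyz',rpy,degrees=True);B=R.from_euler('xyz',[180,0,yaw],degrees=True)
    return np.round(A.inv().apply(np.array(target)-pos)/.2,4),np.round((A.inv()*B).as_rotvec()/1.5,4)
E
python3 - <<'E'
from cell import env,viewer
from h import *
k=cam(viewer.get_calibration('top'))
s=512/800
for n,z,pts in [('rail out',.033,[(346,296),(505,258)]),('plate front',.019,[(364,398),(533,355)]),('board',.029,[(394,313),(450,309),(455,358),(395,362)]),('tin',.038,[(510,347)]),('jaw',.035,[(473,276),(484,274),(498,326),(486,329)])]:
    w=unproj(k,np.array(pts)*s,z);print(n,np.round(w[:,:2],3).tolist())
    d=w[-1]-w[0];print(np.linalg.norm(d),np.degrees(np.arctan2(d[1],d[0])))
o=env.get_obs()
print(delta(o['tool_pos'],o['tool_rot'],[.50,.07,.22],193))
E
```

```text
rail out [[0.62, 0.156], [0.684, -0.135]]
0.29831599775950984 -77.6199227296193
plate front [[0.437, 0.127], [0.507, -0.18]]
0.31472157387769617 -77.17620991385664
board [[0.588, 0.07], [0.593, -0.032], [0.504, -0.038], [0.499, 0.07]]
0.08843104294781366 179.8359499843414
tin [[0.521, -0.136]]
0.0 0.0
jaw [[0.651, -0.075], [0.655, -0.095], [0.559, -0.116], [0.554, -0.095]]
0.09915884033627459 -168.7579326366997
(array([-2.2332, -2.0733,  0.0129]), array([ 1.000e-04,  1.000e-04, -3.818e-01]))
```

>>> apply_moves --pt "-0.83 -0.78 0 0 0 0 0.6" --pt "-0.83 -0.78 0 0 0 0 0.6" --pt "-0.83 -0.78 0 0 0 0 0.6" --pt "-0.83 -0.78 0 0 0 0 0.6" --pt "-0.83 -0.78 0 0 0 0 0.6" --pt "-0.83 -0.78 0 0 0 0 0.6"

```text
time_s: 1.65
tool_pos: [0.3271, 0.4041, 0.2232]
tool_rot: [-180.0, 0.1, 159.7]
force: [-0.3, -0.1, -0.4]
grip_width: 0.0539
grasp_force: 0.0
```

>>> apply_moves --pt "-0.83 -0.78 0 0 0 0 0.6" --pt "-0.83 -0.78 0 0 0 0 0.6" --pt "-0.83 -0.78 0 0 0 0 0.6" --pt "-0.83 -0.78 0 0 0 0 0.6" --pt "-0.83 -0.78 0 0 0 0 0.6" --pt "-0.83 -0.78 0 0 0 0 0.6"

```text
time_s: 2.25
tool_pos: [0.4291, 0.2019, 0.223]
tool_rot: [180.0, 0.1, 159.8]
force: [0.8, -0.2, -0.1]
grip_width: 0.0521
grasp_force: 0.0
```

>>> apply_moves --pt "-0.83 -0.78 0 0 0 -0.382 0.6" --pt "-0.83 -0.78 0 0 0 -0.382 0.6" --pt "-0.83 -0.78 0 0 0 -0.382 0.6" --pt "-0.83 -0.78 0 0 0 -0.382 0.6" --pt "-0.83 -0.78 0 0 0 -0.382 0.6" --pt "-0.83 -0.78 0 0 0 -0.382 0.6" --pt "-0.83 -0.78 0 0 0 -0.382 0.6" --pt "-0.83 -0.78 0 0 0 -0.382 0.6"

```text
time_s: 3.05
tool_pos: [0.53, 0.0052, 0.2223]
tool_rot: [179.9, -0.0, -166.8]
force: [-0.4, 0.6, -0.0]
grip_width: 0.0521
grasp_force: 0.0
```

```bash
python3 - <<'E'
from cell import env, viewer
import cv2
o=env.get_obs();print(o['time_s'],o['tool_pos'],o['tool_rot'],o['qpos'],o['grip_width'])
print(viewer.get_calibration('wrist'))
a=viewer.read_camera('wrist')[...,::-1];cv2.imwrite('pics/w1.png',a);cv2.imwrite('pics/w1b.png',cv2.resize(a,(800,600),interpolation=cv2.INTER_CUBIC))
E
```

```text
3.05 [0.52999584 0.00524038 0.22229372] [ 1.79927885e+02 -2.45904459e-02 -1.66830416e+02] [-32.15323031   3.51964916  30.17622989 101.15106442  -1.89177277
  75.85078246 101.60937999] 0.05210814412796318
{'fov_y': 58.65484577427843, 'cx': 255.08763160176485, 'cy': 195.92912506150404, 'position': array([ 0.45233419, -0.0124549 ,  0.38462688]), 'orientation': array([-1.67125861e+01, -6.20329115e-02,  1.03205248e+02])}
```

View pics/w1b.png

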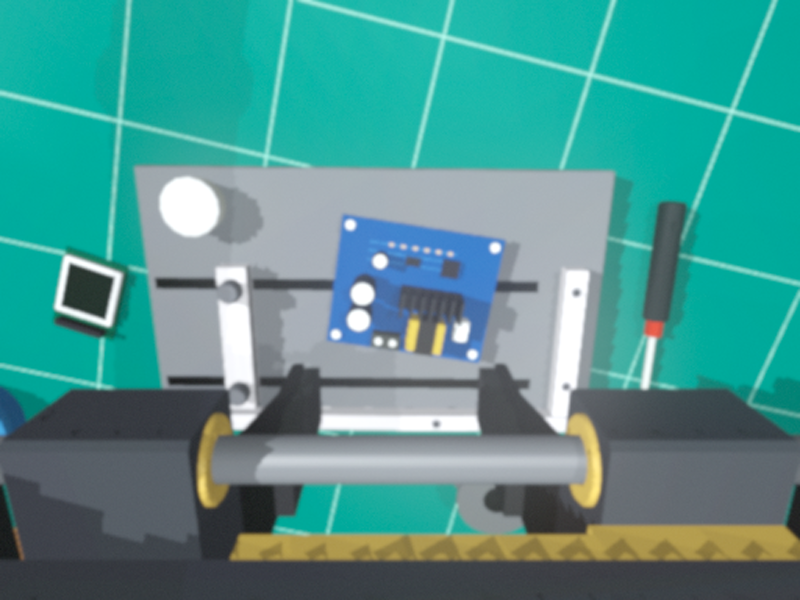

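The wrist view is inverted, with the robot at the top. In 800x600 pixels, the plate front runs (135,167)-(614,171), the board corners are (345,214), (506,239), (480,363) and (329,341), the jaw face runs (248,266)-(257,405), the stop runs (562,270)-(553,415), and the rail's inner edge is around row 408-418.

```bash
cat > fit.py <<'E'
from h import *
import cv2
from scipy.optimize import least_squares
def blue(img):
    m=((img[...,2].astype(int)-img[...,0]>60)&(img[...,2].astype(int)-img[...,1]>30)).astype(np.uint8)
    m=cv2.morphologyEx(m,cv2.MORPH_CLOSE,np.ones((15,15)))
    n,l,s,_=cv2.connectedComponentsWithStats(m); cand=[i for i in range(1,n) if s[i,4]>500]
    return cand and max(cand,key=lambda i:s[i,4]),l
def board(k,img):
    i,l=blue(img); c=max(cv2.findContours((l==i).astype(np.uint8),0,2)[0],key=cv2.contourArea)[:,0]
    w=unproj(k,c,.029)[:,:2]; r=cv2.minAreaRect((w*1000).astype(np.float32)); return np.array(cv2.boxPoints(r)),r
E
python3 - <<'E'
from cell import env,viewer
from fit import *
k=cam(viewer.get_calibration('wrist'));img=cv2.imread('pics/w1.png')[...,::-1]
s=.64
g=lambda p,z:unproj(k,(np.array(p)+.5)*s-.5,z)[:,:2]*1000
pf=g([(135,167),(614,171)],.019);b=g([(345,214),(506,239),(480,363),(329,341)],.029)
jf=g([(248,266),(257,405)],.035);st=g([(562,270),(553,415)],.033);ri=g([(257,406),(553,416)],.033)
print('plate',pf,np.linalg.norm(pf[1]-pf[0]))
print('board',b,np.linalg.norm(np.roll(b,-1,0)-b,axis=1)); print(board(k,img))
for n,q in [('pf',pf),('jf',jf),('st',st),('ri',ri)]:
    d=q[1]-q[0];print(n,q.round(1).tolist(),np.degrees(np.arctan2(d[1],d[0])))
u=pf[1]-pf[0];t=np.arctan2(-u[0],u[1]);o=pf.mean(0)+95*rot(t)[:,0]
print('yaw',np.degrees(t),'o',o)
F=lambda p:(p-o)@rot(t)
for n,q in [('board',b),('jf',jf),('st',st),('ri',ri),('tin',g([(189,207)],.038))]:print(n,F(q).round(1).tolist())
E
```

```text
plate [[ 505.18971543 -179.05969211]
 [ 434.7922434   130.89969302]] 317.85314925775896
board [[502.17547878 -36.71649165]
 [493.73549784  71.63951911]
 [584.0579596   79.04830779]
 [592.37331392 -29.77726266]] [108.68421387  90.62580895 109.14279592  90.46437067]
(array([[493.92166 ,  72.12946 ],
       [502.29947 , -38.945526],
       [592.2036  , -32.164566],
       [583.8258  ,  78.91042 ]], dtype=float32), ((543.0626220703125, 19.98244857788086), (90.15946960449219, 111.39048767089844), 4.313333034515381))
pf [[505.2, -179.1], [434.8, 130.9]] 102.79585644851821
jf [[550.0, -92.5], [650.4, -70.7]] 12.240211380420758
st [[504.8, 113.4], [609.9, 141.3]] 14.82166377246017
ri [[652.3, -70.9], [610.7, 141.5]] 101.0845915488527
yaw 12.795856448518197 o [562.63168993  -3.03959186]
board [[-66.4, -19.5], [-50.6, 88.1], [39.1, 75.3], [23.1, -32.7]]
jf [[-32.1, -84.4], [70.6, -85.4]]
st [[-30.6, 126.4], [78.1, 130.2]]
ri [[72.4, -86.0], [78.9, 130.3]]
tin [[-71.2, -118.6]]
```

```bash
cat >> h.py <<'E'
T0=12.8;O0=np.array([.5626,-.0030])
def fx(p): return (np.array(p)[:2]-O0)@rot(np.radians(T0))*1000
def wd(x,y,z): return np.r_[O0+rot(np.radians(T0))@np.array([x,y])/1000,z]
E
python3 - <<'E'
from cell import env
from h import *
o=env.get_obs();print(fx(o['tool_pos']));print(delta(o['tool_pos'],o['tool_rot'],wd(-84,34,.023),180+T0))
E
```

```text
[-30.02098615  15.52444095]
(array([0.2688, 0.0932, 0.9969]), array([ 0.0008, -0.0002,  0.005 ]))
```

>>> apply_moves --pt "0.27 0.093 0.2 0 0 0.005 0.6" --pt "0.27 0.093 0.4 0 0 0.005 0.6" --pt "0.27 0.093 0.6 0 0 0.005 0.6" --pt "0.27 0.093 0.75 0 0 0.005 0.6" --pt "0.27 0.093 0.85 0 0 0.005 0.6" --pt "0.27 0.093 0.92 0 0 0.005 0.6" --pt "0.27 0.093 0.96 0 0 0.005 0.6" --pt "0.27 0.093 0.99 0 0 0.005 0.6" --pt "0.27 0.093 0.99 0 0 0.005 0.6"

```text
time_s: 4.0
tool_pos: [0.4732, 0.0093, 0.0243]
tool_rot: [180.0, -0.0, -167.3]
force: [0.3, 0.7, -0.3]
grip_width: 0.0523
grasp_force: 0.0
```

```bash
python3 - <<'E'
from cell import env, viewer
from fit import *
o=env.get_obs();print(o['time_s'],o['tool_pos'],fx(o['tool_pos']),o['tool_rot'],o['force'])
k=cam(viewer.get_calibration('wrist'));im=viewer.read_camera('wrist')
cv2.imwrite('pics/w2.png',cv2.resize(im[...,::-1],(800,600),interpolation=cv2.INTER_CUBIC))
E
```

```text
4.0 [0.47319795 0.00926485 0.02434671] [-84.46309572  31.7669487 ] [ 1.79982811e+02 -2.36493976e-02 -1.67333714e+02] [ 0.34268283  0.69786807 -0.34821069]
```

View pics/w2.png

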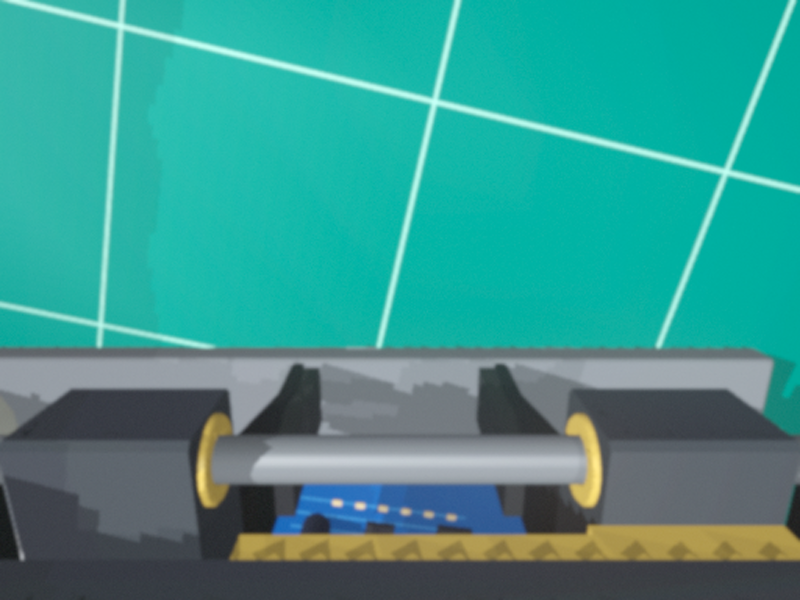

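The fingers are down on the plate in front of the board, with nothing touched. The board's front edge is seen behind the gripper bar at about (400,490). Now I push toward the rail.

>>> apply_moves --pt "-0.02 0 0 0 0 0 0.6" --pt "-0.04 0 0 0 0 0 0.6" --pt "-0.06 0 0 0 0 0 0.6" --pt "-0.08 0 0 0 0 0 0.6" --pt "-0.1 0 0 0 0 0 0.6" --pt "-0.12 0 0 0 0 0 0.6" --pt "-0.14 0 0 0 0 0 0.6" --pt "-0.16 0 0 0 0 0 0.6" --pt "-0.18 0 0 0 0 0 0.6" --pt "-0.2 0 0 0 0 0 0.6" --pt "-0.22 0 0 0 0 0 0.6" --pt "-0.24 0 0 0 0 0 0.6" --pt "-0.25 0 0 0 0 0 0.6" --pt "-0.26 0 0 0 0 0 0.6"

```text
time_s: 5.45
tool_pos: [0.5243, 0.0199, 0.0245]
tool_rot: [180.0, -0.0, -167.4]
force: [-1.7, -0.1, 0.5]
grip_width: 0.0522
grasp_force: 0.9
```

```bash
python3 - <<'E'
from cell import env, viewer
from fit import *
o=env.get_obs();print(o['time_s'],o['tool_pos'],fx(o['tool_pos']),o['tool_rot'],o['force'])
im=viewer.read_camera('scene')
cv2.imwrite('pics/s2.png',cv2.resize(im[120:240,170:330,::-1],(800,600),interpolation=cv2.INTER_CUBIC))
E
```

```text
5.45 [0.52426315 0.0199024  0.02448949] [-32.31016329  30.82673466] [ 1.79992206e+02 -1.42220070e-02 -1.67400263e+02] [-1.65266823 -0.10989398  0.52930496]
```

View pics/s2.png

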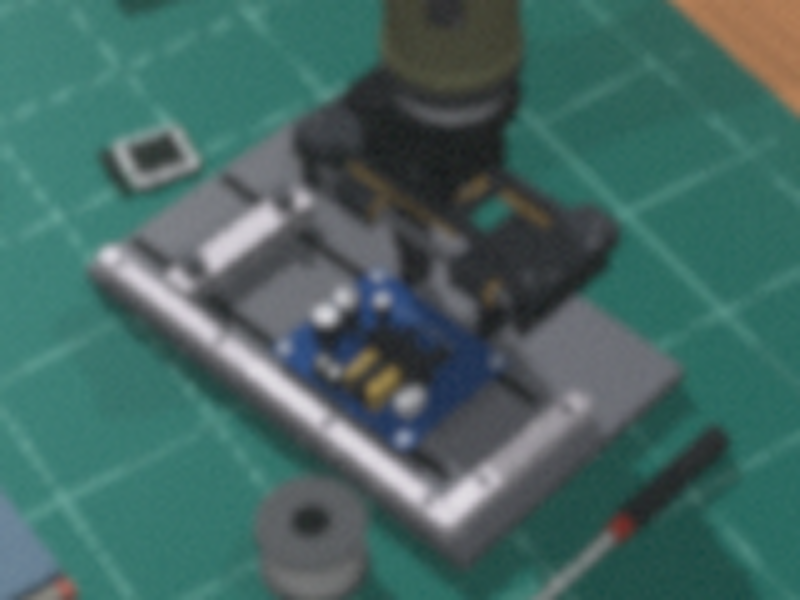

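The board is now square to the rail with a small gap left, and the force is about 1.7 N, which is sliding friction. I'll creep on.

>>> apply_moves --pt "-0.01 0 0 0 0 0 0.6" --pt "-0.02 0 0 0 0 0 0.6" --pt "-0.03 0 0 0 0 0 0.6" --pt "-0.04 0 0 0 0 0 0.6" --pt "-0.045 0 0 0 0 0 0.6" --pt "-0.05 0 0 0 0 0 0.6" --pt "-0.055 0 0 0 0 0 0.6"

```text
time_s: 6.2
tool_pos: [0.5349, 0.0221, 0.0246]
tool_rot: [180.0, -0.0, -167.4]
force: [-0.7, -0.6, 0.2]
grip_width: 0.0522
grasp_force: 0.7
```

>>> apply_moves --pt "-0.005 0 0 0 0 0 0.6" --pt "-0.01 0 0 0 0 0 0.6"

```text
time_s: 6.4
tool_pos: [0.5357, 0.0223, 0.0243]
tool_rot: [180.0, -0.2, -167.4]
force: [-5.5, -0.4, 3.0]
grip_width: 0.0521
grasp_force: 3.0
```

>>> apply_moves --pt "-0.005 0 0 0 0 0 0.6" --pt "-0.005 0 0 0 0 0 0.6"

```text
time_s: 6.6
tool_pos: [0.5358, 0.0223, 0.0242]
tool_rot: [180.0, -0.3, -167.4]
force: [-7.6, -0.8, 4.1]
grip_width: 0.0521
grasp_force: 3.6
```

>>> apply_moves --pt "0.03 0 0 0 0 0 0.6" --pt "0.06 0 0 0 0 0 0.6" --pt "0.06 0 -0.15 0 0 0 0.6" --pt "0.06 0 -0.35 0 0 0 0" --pt "0.06 -0.2 -0.4 0 0 0 0" --pt "0.0 -0.4 -0.4 0 0 0 0" --pt "-0.1 -0.6 -0.4 0 0 0 0" --pt "-0.215 -0.82 -0.4 0 0 0 0" --pt "-0.215 -0.82 -0.4 0 0 0 0" --pt "-0.215 -0.82 -0.4 0 0 0 0" --pt "-0.215 -0.82 -0.4 0 0 0 0"

```text
time_s: 7.7
tool_pos: [0.6153, -0.1264, 0.1044]
tool_rot: [179.9, 0.0, -167.3]
force: [0.7, 0.9, -0.1]
grip_width: 0.0019
grasp_force: 0.0
```

```bash
python3 - <<'E'
from cell import env, viewer
from fit import *
o=env.get_obs();print(o['time_s'],o['tool_pos'],fx(o['tool_pos']),o['tool_rot'],o['force'])
print(delta(o['tool_pos'],o['tool_rot'],wd(22.5,-133,.024),180+T0))
k=cam(viewer.get_calibration('wrist'));im=viewer.read_camera('wrist')
cv2.imwrite('pics/w3.png',cv2.resize(im[...,::-1],(800,600),interpolation=cv2.INTER_CUBIC))
E
```

```text
7.7 [ 0.61526287 -0.12644549  0.10440987] [  24.0049999  -132.04517342] [ 1.79932389e+02  1.32736400e-02 -1.67342932e+02] [ 0.65544149  0.91675402 -0.11107385]
(array([ 0.0076, -0.0053,  0.402 ]), array([ 0.0008,  0.0002, -0.0017]))
```

View pics/w3.png

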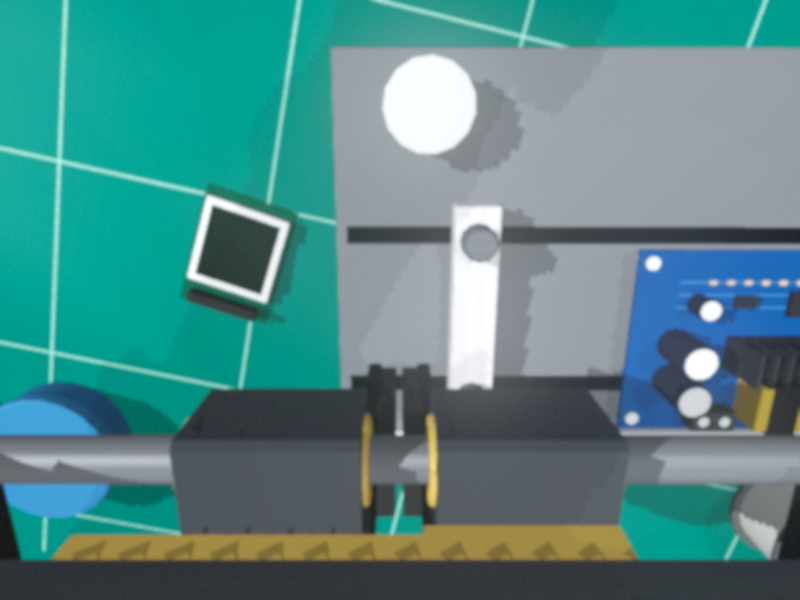

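The shut fingers, around columns 370-430, are to the right of the jaw's outer face at about column 447. The board's front edge is square at row 250. I'll descend and then push the jaw left.

>>> apply_moves --pt "0.008 -0.005 0.15 0 0 0 0" --pt "0.008 -0.005 0.28 0 0 0 0" --pt "0.008 -0.005 0.36 0 0 0 0" --pt "0.008 -0.005 0.4 0 0 0 0" --pt "0.008 -0.005 0.4 0 0 0 0"

```text
time_s: 8.25
tool_pos: [0.6137, -0.1283, 0.024]
tool_rot: [180.0, -0.1, -167.4]
force: [1.2, -0.2, 0.5]
grip_width: 0.0001
grasp_force: 0.0
```

>>> apply_moves --pt "0 0.02 0 0 0 0 0" --pt "0 0.04 0 0 0 0 0" --pt "0 0.06 0 0 0 0 0" --pt "0 0.08 0 0 0 0 0" --pt "0 0.1 0 0 0 0 0" --pt "0 0.12 0 0 0 0 0" --pt "0 0.14 0 0 0 0 0" --pt "0 0.16 0 0 0 0 0"

```text
time_s: 9.05
tool_pos: [0.6078, -0.0983, 0.0251]
tool_rot: [-179.9, 0.1, -167.4]
force: [1.3, -2.6, 1.9]
grip_width: 0.0005
grasp_force: 1.4
```

>>> apply_moves --pt "0 0.02 0 0 0 0 0" --pt "0 0.04 0 0 0 0 0" --pt "0 0.06 0 0 0 0 0" --pt "0 0.08 0 0 0 0 0" --pt "0 0.1 0 0 0 0 0" --pt "0 0.12 0 0 0 0 0" --pt "0 0.14 0 0 0 0 0" --pt "0 0.16 0 0 0 0 0" --pt "0 0.18 0 0 0 0 0" --pt "0 0.2 0 0 0 0 0"

```text
time_s: 10.05
tool_pos: [0.5985, -0.0586, 0.0245]
tool_rot: [180.0, 0.0, -167.4]
force: [2.1, -3.0, 0.4]
grip_width: 0.0006
grasp_force: 1.4
```

>>> apply_moves --pt "0 0.02 0 0 0 0 0" --pt "0 0.04 0 0 0 0 0" --pt "0 0.06 0 0 0 0 0" --pt "0 0.08 0 0 0 0 0" --pt "0 0.1 0 0 0 0 0" --pt "0 0.12 0 0 0 0 0" --pt "0 0.14 0 0 0 0 0" --pt "0 0.16 0 0 0 0 0"

```text
time_s: 10.85
tool_pos: [0.5918, -0.0282, 0.0246]
tool_rot: [-179.9, 0.0, -167.4]
force: [4.2, -3.6, 0.0]
grip_width: 0.0004
grasp_force: 2.2
```

```bash
python3 - <<'E'
from cell import env, viewer
from fit import *
o=env.get_obs();print(o['time_s'],o['tool_pos'],fx(o['tool_pos']),o['tool_rot'],o['force'])
im=viewer.read_camera('scene')
cv2.imwrite('pics/s3.png',cv2.resize(im[120:240,170:330,::-1],(800,600),interpolation=cv2.INTER_CUBIC))
E
```

```text
10.85 [ 0.5917659  -0.02818451  0.02457593] [ 22.86151614 -31.02031589] [-1.79940331e+02  2.97938976e-02 -1.67437773e+02] [ 4.15586865 -3.56588614  0.04961619]
```

View pics/s3.png

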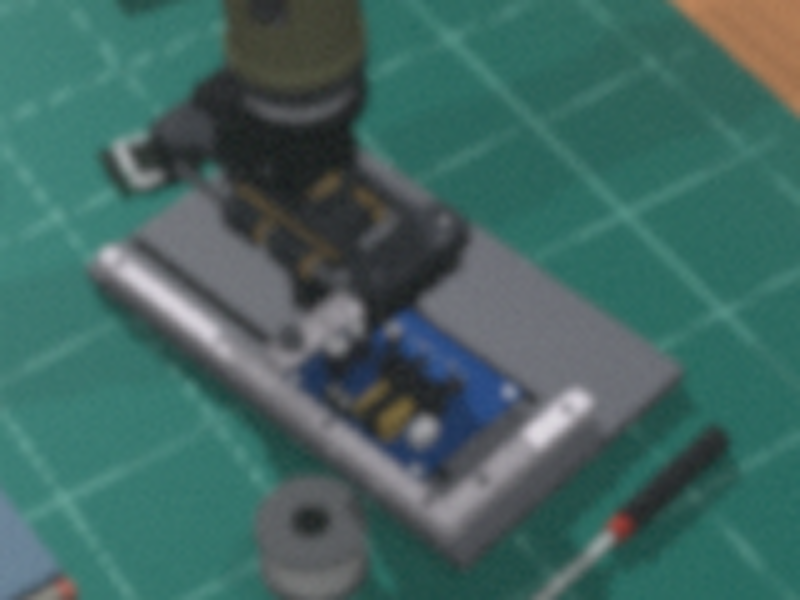

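The jaw is in contact and carrying the board along the rail, with about 15 mm left to the stop. I'll creep on.

>>> apply_moves --pt "0 0.015 0 0 0 0 0" --pt "0 0.03 0 0 0 0 0" --pt "0 0.04 0 0 0 0 0" --pt "0 0.05 0 0 0 0 0" --pt "0 0.06 0 0 0 0 0"

```text
time_s: 11.4
tool_pos: [0.589, -0.016, 0.0246]
tool_rot: [-180.0, 0.0, -167.4]
force: [4.0, -3.8, 0.1]
grip_width: 0.0003
grasp_force: 2.0
```

>>> apply_moves --pt "0 0.005 0 0 0 0 0" --pt "0 0.01 0 0 0 0 0" --pt "0 0.015 0 0 0 0 0"

```text
time_s: 11.7
tool_pos: [0.5884, -0.013, 0.0246]
tool_rot: [180.0, 0.0, -167.4]
force: [4.2, -3.0, -0.6]
grip_width: 0.0003
grasp_force: 2.0
```

>>> apply_moves --pt "0 0.005 0 0 0 0 0" --pt "0 0.01 0 0 0 0 0"

```text
time_s: 11.9
tool_pos: [0.5879, -0.011, 0.0246]
tool_rot: [180.0, 0.0, -167.4]
force: [3.6, -2.4, -0.6]
grip_width: 0.0003
grasp_force: 2.0
```

>>> apply_moves --pt "0 0.005 0 0 0 0 0" --pt "0 0.01 0 0 0 0 0"

```text
time_s: 12.1
tool_pos: [0.5875, -0.009, 0.0246]
tool_rot: [180.0, 0.0, -167.4]
force: [3.1, -3.8, -0.3]
grip_width: 0.0005
grasp_force: 2.0
```

>>> apply_moves --pt "0 0.005 0 0 0 0 0" --pt "0 0.01 0 0 0 0 0"

```text
time_s: 12.3
tool_pos: [0.5873, -0.0081, 0.0246]
tool_rot: [-179.9, 0.0, -167.4]
force: [4.9, -6.0, -2.0]
grip_width: 0.0002
grasp_force: 3.5
```

>>> apply_moves --pt "0 0.005 0 0 0 0 0" --pt "0 0.01 0 0 0 0 0" --pt "0 0.01 0 0 0 0 0"

```text
time_s: 12.6
tool_pos: [0.5872, -0.0081, 0.0246]
tool_rot: [-179.8, 0.1, -167.5]
force: [5.3, -8.0, -2.4]
grip_width: 0.0007
grasp_force: 4.4
```

>>> apply_moves --pt "0 -0.03 0 0 0 0 0" --pt "0 -0.06 0 0 0 0 0" --pt "0 -0.06 -0.15 0 0 0 0" --pt "0 -0.06 -0.4 0 0 0 0" --pt "0.15 0.1 -0.6 0 0 0 0.3" --pt "0.34 0.25 -0.8 0 0 0 0.6" --pt "0.34 0.4 -0.8 0 0 0 0.6" --pt "0.34 0.4 -0.8 0 0 0 0.6" --pt "0.34 0.4 -0.8 0 0 0 0.6" --pt "0.34 0.4 -0.8 0 0 0 0.6"

```text
time_s: 13.6
tool_pos: [0.5023, 0.0573, 0.1839]
tool_rot: [-180.0, -0.1, -167.4]
force: [0.2, -0.7, -0.5]
grip_width: 0.0405
grasp_force: 0.0
```

```bash
python3 - <<'E'
from cell import env, viewer
from fit import *
o=env.get_obs();print(o['time_s'],o['tool_pos'],fx(o['tool_pos']),o['tool_rot'],o['force'])
print(delta(o['tool_pos'],o['tool_rot'],wd(-42,70,.024),180+T0))
k=cam(viewer.get_calibration('wrist'));im=viewer.read_camera('wrist')
b,r=board(k,im);print(r,[fx(p/1000).round(1) for p in b])
cv2.imwrite('pics/w4.png',cv2.resize(im[...,::-1],(800,600),interpolation=cv2.INTER_CUBIC))
E
```

```text
13.6 [0.50225431 0.05731086 0.18386661] [-45.48428216  72.18159327] [-1.79989370e+02 -1.04844885e-01 -1.67440602e+02] [ 0.24589178 -0.68702427 -0.45076085]
(array([-0.0189, -0.0107,  0.7993]), array([-0.0001, -0.0012, -0.0028]))
((569.3833618164062, 74.73877716064453), (68.63706970214844, 108.35468292236328), 12.604050636291504) [array([-10.3, 128.6]), array([-10.7,  20.2]), array([58., 20.]), array([ 58.3, 128.4])]
```

View pics/w4.png

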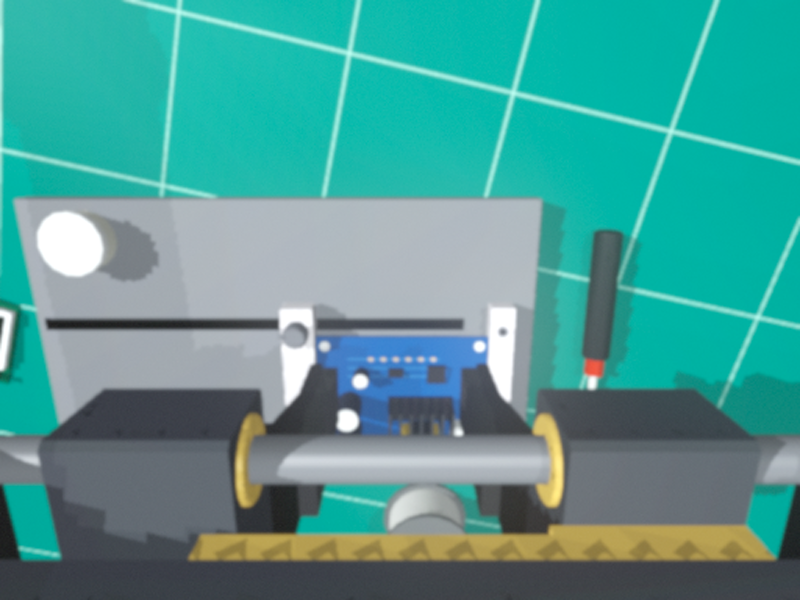

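The board sits between the jaw and the stop. Its front edge is at fixture x = -10.5 (seated is -10) and level to 0.2°. I'll give the front edge one confirming press.

>>> apply_moves --pt "-0.01 -0.01 0.2 0 0 0 0.6" --pt "-0.01 -0.01 0.4 0 0 0 0.6" --pt "-0.01 -0.01 0.6 0 0 0 0.6" --pt "-0.01 -0.01 0.72 0 0 0 0.6" --pt "-0.01 -0.01 0.78 0 0 0 0.6" --pt "-0.01 -0.01 0.8 0 0 0 0.6" --pt "-0.01 -0.01 0.8 0 0 0 0.6"

```text
time_s: 14.35
tool_pos: [0.5055, 0.0559, 0.0246]
tool_rot: [-180.0, -0.0, -167.5]
force: [0.1, -0.3, -0.2]
grip_width: 0.0522
grasp_force: 0.0
```

>>> apply_moves --pt "-0.02 0 0 0 0 0 0.6" --pt "-0.04 0 0 0 0 0 0.6" --pt "-0.06 0 0 0 0 0 0.6" --pt "-0.08 0 0 0 0 0 0.6" --pt "-0.09 0 0 0 0 0 0.6" --pt "-0.1 0 0 0 0 0 0.6" --pt "-0.105 0 0 0 0 0 0.6"

```text
time_s: 15.05
tool_pos: [0.5257, 0.0611, 0.0245]
tool_rot: [-180.0, -0.0, -167.4]
force: [0.1, 0.8, 0.4]
grip_width: 0.0525
grasp_force: 0.0
```

>>> apply_moves --pt "-0.005 0 0 0 0 0 0.6" --pt "-0.01 0 0 0 0 0 0.6"

```text
time_s: 15.25
tool_pos: [0.5268, 0.0613, 0.0244]
tool_rot: [180.0, -0.1, -167.4]
force: [-1.7, -0.9, 2.0]
grip_width: 0.0518
grasp_force: 1.5
```

>>> apply_moves --pt "-0.005 0 0 0 0 0 0.6" --pt "-0.01 0 0 0 0 0 0.6"

```text
time_s: 15.45
tool_pos: [0.5271, 0.0614, 0.0241]
tool_rot: [180.0, -0.3, -167.4]
force: [-7.4, -1.1, 5.4]
grip_width: 0.0521
grasp_force: 4.0
```

It stalls at fixture x ≈ -20.4, the same place as the first rail contact, so the board is flush against the rail. I'll retract and check.

>>> apply_moves --pt "0.03 0 0 0 0 0 0.6" --pt "0.08 0 0 0 0 0 0.6" --pt "0.1 0 -0.2 0 0 0 0.6" --pt "0.2 0 -0.4 0 0 0 0.6" --pt "0.4 0 -0.65 0 0 0 0.6" --pt "0.55 0 -0.9 0 0 0 0.6" --pt "0.55 0 -0.9 0 0 0 0.6" --pt "0.55 0 -0.9 0 0 0 0.6" --pt "0.55 0 -0.9 0 0 0 0.6"

```text
time_s: 16.35
tool_pos: [0.4223, 0.0381, 0.2046]
tool_rot: [179.9, 0.1, -167.4]
force: [-0.1, 0.3, -1.4]
grip_width: 0.0521
grasp_force: 0.0
```

```bash
python3 - <<'E'
from cell import env, viewer
from fit import *
o=env.get_obs();print(o['time_s'],fx(o['tool_pos']),o['force'])
im=viewer.read_camera('top');k=cam(viewer.get_calibration('top'))
b,r=board(k,im);print(r,[fx(p/1000).round(1) for p in b])
im=viewer.read_camera('scene');k=cam(viewer.get_calibration('scene'))
b,r=board(k,im);print(r,[fx(p/1000).round(1) for p in b])
cv2.imwrite('pics/s4.png',cv2.resize(im[120:240,170:330,::-1],(800,600),interpolation=cv2.INTER_CUBIC))
E
```

```text
16.35 [-127.72542118   71.19811313] [-0.05266545  0.33850315 -1.40821092]
((581.5596923828125, 76.04991149902344), (89.46148681640625, 108.3016357421875), 12.54626178741455) [array([ -8.5, 127.2]), array([-9. , 18.9]), array([80.5, 18.5]), array([ 81. , 126.8])]Traceback (most recent call last):
  File "<stdin>", line 7, in <module>
  File "fit.py", line 10, in board
    i,l=blue(img); c=max(cv2.findContours((l==i).astype(np.uint8),0,2)[0],key=cv2.contourArea)[:,0]
                                           ^^^^
ValueError: operands could not be broadcast together with shapes (384,512) (0,)
```

From the top camera, the back edge is at 80.5-81 mm (rail at 80) and square to 0.3°. The y reading is about 2 mm off, so I'll look straight down at the stop gap.

>>> apply_moves --pt "-0.25 0.1 0 0 0 0 0" --pt "-0.5 0.2 0 0 0 0 0" --pt "-0.75 0.27 0.1 0 0 0 0" --pt "-1 0.27 0.2 0 0 0 0" --pt "-1 0.27 0.4 0 0 0 0" --pt "-1 0.27 0.4 0 0 0 0" --pt "-1 0.27 0.4 0 0 0 0"

```text
time_s: 17.15
tool_pos: [0.6042, 0.1333, 0.1219]
tool_rot: [-179.9, -0.3, -167.4]
force: [-0.8, -0.1, -0.2]
grip_width: 0.0049
grasp_force: 0.0
```

```bash
python3 - <<'E'
from cell import env, viewer
from fit import *
o=env.get_obs();print(o['time_s'],fx(o['tool_pos']),o['tool_pos'],o['force'])
im=viewer.read_camera('wrist');k=cam(viewer.get_calibration('wrist'))
print(proj(k,[wd(-10,130,.029),wd(30,130,.029),wd(-10,20,.029)])*1.5625)
b,r=board(k,im);print(r[1],[fx(p/1000).round(1) for p in b])
cv2.imwrite('pics/w5.png',cv2.resize(im[...,::-1],(800,600),interpolation=cv2.INTER_CUBIC))
E
```

```text
17.15 [ 70.79848739 123.63848935] [0.60424718 0.13325129 0.12188689] [-0.7895537  -0.05833412 -0.21458257]
[[410.63792457 141.06126439]
 [410.42306309 227.84177722]
 [172.24531634 142.03264979]]
(89.9814224243164, 109.20011901855469) [array([ -8.9, 128.3]), array([-9.2, 19.1]), array([80.7, 18.8]), array([ 81.1, 128. ])]
```

View pics/w5.png

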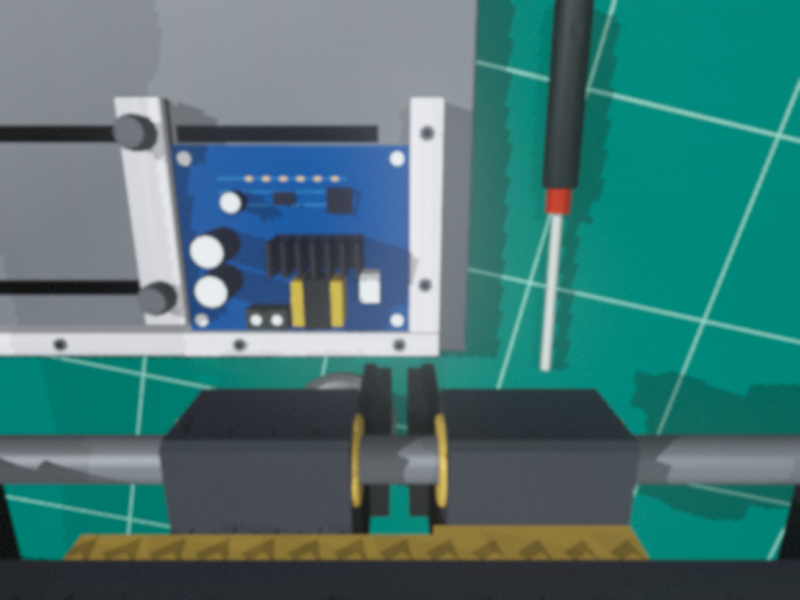

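The view straight down shows the board's left edge meeting the stop at column 409, its back edge meeting the rail at row 330, and the jaw face against its right edge. Nothing touches the robot, so I'm handing in.

```bash
python3 -c "
from cell import env
print(env.sign_off())"
```

```text
the job is handed in; nothing more can be done
None
```

The board is seated against the back rail and side stop, the jaw is up against its right edge, and the job is handed in at about 17 s of robot time; sign-off gave no verdict, but the last picture showed all three contacts closed.

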